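# Put each vessel in its own holder

### The arm

A 7-joint arm with a two-finger parallel gripper is mounted at the origin on a cart in front of the work surface, level with it; the furniture and walls round the work are solid. World frame = base frame: x ahead of the robot, y to its left, z up, the work surface at z = 0. Lengths are in m, angles in rad, forces in N, time in s.
With the tool pointing down it reaches from about 0.425 to 0.925 m from the base axis. Payload 6.8 kg.
Tool frame: the origin (TCP) lies at the very end of the fingers, on their centre line; the grasp point (between the pads) lies 19 mm behind it; z points along the fingers, y is the line along which they close (so a half turn about z gives the same grasp; the last joint's range is limited). The gripper opens to 85 mm and grips with 20 to 120 N. Pads are 22 mm wide; open, the fingers measure 114 mm over their backs; the gripper's body (76 mm by 85 mm) begins 54 mm behind the grasp point. The pads swing forward as they close: fully open they stand 13 mm farther back than shut.
Start: joints at [1.194, 0.477, 0.022, 1.555, -0.011, 1.109, -0.083], TCP at [0.179, -0.651, 0.231] pointing down, gripper open.
Joint ranges: [-2.96, 2.96], [-0.34, 2.1], [-1.41, 1.46], [0.24, 2.44], [-1.37, 4.51], [0.17, 1.92], [-2.96, 2.96]. Speed limits (rad/s): [2.39, 2.39, 3.14, 3.14, 3.14, 3.14, 3.14].

### API

Orientations are given as a rotation vector (axis times angle).
In Python, from bench import get_obs, viewer, r gives the robot as it stands. The module is installed in compiled form; this text tells all that it offers.
- The arm moves only by the tool play_rows, never from a script. Its argument "commands" is a list that holds one entry, the list of rows, each a list of 5 numbers: the gripper's target within -1 to 1 (shut at 1, half-way at 0, fully open at -1), then the shift along the tool's x, y, z scaled (see below), then the turn about the tool's z scaled (see below). A call has 1 to 12 rows; each row is the pose to reach, as a shift and turn from the pose commanded when the call began, along the tool's axes at that moment; what a row does not reach only later rows make up. The controller multiplies each number of a shift by 0.2 m and each number of a turn by pi/2 rad. A row lasts 1/12 s, in which the tool goes at most 41.7 mm and 7.16 degrees, less where a joint would pass 70% of its speed; a pose out of reach is approached as far as the arm can. A call with a number of a shift or a turn outside -1 to 1 is refused whole. A call with a gripper value outside its range is refused whole. The fingers move at their own pace and stop on an object; "grip_force" is the grip in N (left out, the last holds). Time passes only in rows, so rows that repeat a pose let the fingers close. It gives the time, the measured TCP pose, the force, the opening and the grip force at its end, in the units of the state.
- get_obs(): the state, without advancing time (a new reading comes with each control period).
- viewer.grab_frame(name): name is "side" or "top"; returns a dict with "pixels" (420x560x3 uint8, red, green, blue), "fovy" (degrees; the focal length in pixels is half the picture's height over the tangent of half this angle, whatever the lens; pixels are square), "cx", "cy" (the principal point, pixels), "world_to_cam" (4x4, takes a point from world to camera coordinates). Camera axes: x right, y up, looking along -z (the intrinsics and any distortion apply to the point x, -y, -z); pixel columns grow to the right and rows downward; lengths in m; the calibration is good to about 2 mm. A picture is of the moment at which its call begins. There is no depth.
- r.hand_in(): hands the job in; it is judged then, once.
Trained networks look in a picture, given as the dict that the camera call returned (one of the last four; its "shot" number tells which), for a name from the list of things; names that differ only in an ending like _2 or _b are one class to them, and where a whole thing is asked for, a point or a joint stands for the part that bears it (a point fixed in the world has none). Each returns a list of dicts, best first, with "score" (0 to 1); they miss things now and then, are a little off and sometimes report something else, mostly with a low value. They report only what shows in the picture. A call takes as long as a camera call. They do not tell look-alikes from the thing itself.
- viewer.trace(picture, thing): "pixels" (420x560 bool, what is visible of it) and "rect" ([left, top, right, bottom] in pixels, round what is visible of it).
The state is a dict: "clock": time; "joints": joint angles; "qvel": joint speeds; "tau": joint torques, N m; "tcp_pos": TCP position; "orientation": TCP orientation; "contact_force": force on the tool from outside, world axes, zero at the start; "moment": the same for the moment, N m; "grip_width": finger opening in m; "gripper_force": force on a finger pad.
Only numpy, scipy, OpenCV 4.12 (cv2) and the standard library are available. Lean on these libraries where they do the work, as an engineer would, in place of code of your own. Each camera call takes 0.05 s, during which the arm holds its last target. There are 200 camera calls.

### The job

Put the four vessels that stand on the bench into their holders: the small slim bottle in the plain round holder, the squat jar in the square holder, the tall bottle in the six-sided holder and the beaker in the round holder with two ears. Stand each one upright, flat on the floor of its pocket, and let go of it; knock none over on the way, and leave the tape roll where it lies.

Things in the scene. Friction and masses are not known exactly. Their poses are not given: they have to be found in the camera images.
- small_bottle_mid (a point): The small bottle: slim brown-glass bottle with screw cap, the narrowest of the four vessels, 66 mm high, body 28 mm and cap 31 mm in diameter (cap is the top 13 mm). Stands upright, loose, about 50 g. The point is its centre, half-way up; z along its axis, up. 
- jar_mid (a point): The squat jar: white, closed with a wide screw cap, the lowest of the four vessels, 50 mm high; body 40 mm in diameter up to 34 mm, cap 44 mm in diameter above. Stands upright, loose, about 40 g. The point is its centre, half-way up; z along its axis, up. 
- tall_bottle_mid (a point): The tall bottle: screw-cap bottle, the tallest of the four vessels, 100 mm high, body 51 mm in diameter up to about 80 mm, cap 40 mm in diameter. Stands upright (its uneven foot lets it lean by 2 or 3 degrees), loose, about 190 g. The point is its centre, half-way up; z along its axis, up. 
- glass_beaker_mid (a point): The beaker: clear, open at the top, 68 mm high, body 48 mm in diameter, rim (top 7 mm) 54 mm. Stands upright, loose, about 70 g. The point is its centre, half-way up; z along its axis, up. 
- round_holder_pocket (a point): The plain round holder: a disc 62 mm in diameter with a round pocket 48 mm in diameter, no ears. All four holders are the same plain grey plastic, fixed to the bench, 9 mm high, with a shallow open pocket in the middle: pocket floor 3 mm above the bench, rim 6 mm above that floor. The point is the centre of the pocket floor; z up. 
- square_holder_pocket (a point): The square holder: 74 x 74 mm with a round pocket 58 mm in diameter. All four holders are the same plain grey plastic, fixed to the bench, 9 mm high, with a shallow open pocket in the middle: pocket floor 3 mm above the bench, rim 6 mm above that floor. The point is the centre of the pocket floor; z up. 
- hex_holder_pocket (a point): The six-sided holder: 78 mm across its flats with a six-sided pocket 66 mm across flats. All four holders are the same plain grey plastic, fixed to the bench, 9 mm high, with a shallow open pocket in the middle: pocket floor 3 mm above the bench, rim 6 mm above that floor. The point is the centre of the pocket floor; z up. 
- eared_holder_pocket (a point): The round holder with two ears: 78 mm in diameter with a round pocket 66 mm in diameter; two flat ears 5 mm high stick out on opposite sides, each with a screw, 116 mm over the ears. All four holders are the same plain grey plastic, fixed to the bench, 9 mm high, with a shallow open pocket in the middle: pocket floor 3 mm above the bench, rim 6 mm above that floor. The point is the centre of the pocket floor; z up. 
- tape_mid (a point): A roll of label tape lying flat among the vessels, 68 x 70 mm, 25 mm high; to be left where it is. The point is its centre, 12.5 mm up. (Not part of the job: a tall pipette carousel, about 0.35 m high and 0.2 m across, stands fixed at the right rear of the bench, round x = 0.62, y = -0.40; go round it.)
There are look-alikes about, which are no part of the job. What is shaped like the part that bears glass_beaker_mid but blue is not meant.

How it is judged:
At the end, for the whole second after the job is handed in: Each vessel's centre is within 14 mm horizontally of the centre of its own holder's pocket, its foot is on the pocket floor (within 4 mm in height) and it is upright within 0.1 rad; the tape roll is within 20 mm of where it lay (horizontal distance between small_bottle_mid and round_holder_pocket below 0.014 m and z of small_bottle_mid in the frame of round_holder_pocket between 0.029 and 0.037 m and angle between each of small_bottle_mid, jar_mid, tall_bottle_mid, glass_beaker_mid's own z axis and vertical below 0.1 rad and horizontal distance between jar_mid and square_holder_pocket below 0.014 m and z of jar_mid in the frame of square_holder_pocket between 0.021 and 0.029 m and horizontal distance between tall_bottle_mid and hex_holder_pocket below 0.014 m and z of tall_bottle_mid in the frame of hex_holder_pocket between 0.046 and 0.054 m and horizontal distance between glass_beaker_mid and eared_holder_pocket below 0.014 m and z of glass_beaker_mid in the frame of eared_holder_pocket between 0.03 and 0.038 m and distance of tape_mid from where it was at the start of the episode below 0.02 m); the robot touches nothing.
It fails at once if a vessel is tipped over (more than 0.8 rad) (angle between any of small_bottle_mid, jar_mid, tall_bottle_mid, glass_beaker_mid's own z axis and vertical above 0.8 rad).
It fails at once if the tape roll is moved more than 20 mm (distance of tape_mid from where it was at the start of the episode above 0.02 m).
It also fails if it takes over 96 s, if anything falls off the work surface, if the arm or the gripper's body presses on something with over 40 N, if the wrist force passes 120 N, or if a joint passes its speed limit or range.

## Working session

There is one attempt and no reset: what is moved stays moved. The work goes in short steps, Python scripts to look and compute and a tool call to move; the robot and the scene stay as the last step left them, time stands still between calls to the robot, and variables do not carry over. Pictures are saved under pics/ and viewed, at most 18 in all, crops included, and the job is handed in when it is done.

Besides the shell and the picture viewer there is one more tool, called after ">>>" by a JSON object that holds its "name" and its "arguments", one argument or row to a line. play_rows: Moves the arm, as the interface text tells. Shifts and turns lie within -1 to 1; 1 stands for 0.2 m of shift or pi/2 rad of turn. Its arguments: {"type":"object","properties":{"commands":{"type":"array","items":{"type":"array","items":{"type":"array","items":{"type":"number","minimum":-1,"maximum":1}}}},"grip_force":{"type":"number"}},"required":["commands"]}

```bash
mkdir -p pics; python3 - <<'E'
from bench import get_obs, viewer, r
import cv2,numpy as np
for n in ("side","top"):
    p=viewer.grab_frame(n)
    cv2.imwrite(f"pics/{n}0.png",p["pixels"][:,:,::-1])
    print(n,{k:v for k,v in p.items() if k!="pixels"})
    for t in "small_bottle_mid jar_mid tall_bottle_mid glass_beaker_mid round_holder_pocket square_holder_pocket hex_holder_pocket eared_holder_pocket tape_mid".split():
        print(t,[(round(d["score"],2),np.round(d["rect"]).tolist()) for d in viewer.trace(p,t)])
print(get_obs())
E
```

```text
side {'fovy': 45.71717448480222, 'cx': 284.6880539670291, 'cy': 208.1269259209182, 'world_to_cam': array([[ 0.9999065 ,  0.00862142, -0.01061415, -0.50212455],
       [ 0.00401868,  0.55665971,  0.8307309 , -0.0895227 ],
       [ 0.01307055, -0.83069588,  0.55657301, -1.23312063],
       [ 0.        ,  0.        ,  0.        ,  1.        ]]), 'shot': 1}
small_bottle_mid [(0.69, [254.0, 291.0, 267.0, 322.0])]
jar_mid [(0.69, [285.0, 156.0, 299.0, 177.0])]
tall_bottle_mid [(0.86, [255.0, 175.0, 276.0, 214.0])]
glass_beaker_mid [(0.85, [244.0, 207.0, 267.0, 244.0]), (0.74, [223.0, 168.0, 242.0, 196.0]), (0.7, [217.0, 194.0, 239.0, 223.0]), (0.51, [256.0, 159.0, 276.0, 179.0])]
round_holder_pocket [(0.55, [308.0, 187.0, 341.0, 205.0])]
square_holder_pocket [(0.82, [309.0, 186.0, 342.0, 203.0]), (0.69, [254.0, 290.0, 269.0, 324.0])]
hex_holder_pocket [(0.96, [308.0, 208.0, 337.0, 228.0])]
eared_holder_pocket [(0.97, [227.0, 261.0, 279.0, 292.0])]
tape_mid [(0.56, [230.0, 262.0, 278.0, 291.0])]
top {'fovy': 56.621020844341416, 'cx': 280.3823001748059, 'cy': 209.50271341742695, 'world_to_ca
[... 906 characters left out ...]
])]
{'clock': 1.0, 'joints': array([ 1.19390991,  0.47700195,  0.02240402,  1.55538588, -0.01148449,
        1.10930952, -0.08311204]), 'qvel': array([-0.00096111, -0.00062118,  0.00017307, -0.00162514,  0.0004655 ,
       -0.00013701,  0.00111235]), 'tau': array([ 2.75158127e-04, -5.96333921e+01,  1.60646494e+00, -2.81547207e+01,
        1.23958001e-02,  1.67163700e-03, -5.31051427e-06]), 'tcp_pos': array([ 0.17925991, -0.65078388,  0.23131266]), 'orientation': array([3.11324691e+00, 4.20889526e-01, 4.72760679e-06]), 'contact_force': array([0.51965333, 0.81253669, 0.55564914]), 'moment': array([ 0.01409043,  0.03650655, -0.0383687 ]), 'gripper_force': 0.0, 'grip_width': 0.08513708356874782}
```

```bash
python3 - <<'E'
import cv2
a=cv2.imread("pics/top0.png"); cv2.imwrite("pics/topc.png",cv2.resize(a[125:300,140:440],(800,467),interpolation=cv2.INTER_CUBIC))
a=cv2.imread("pics/side0.png"); cv2.imwrite("pics/sidec.png",cv2.resize(a[145:345,190:390],(600,600),interpolation=cv2.INTER_CUBIC))
E
```

```text
(no output)
```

View pics/top0.png

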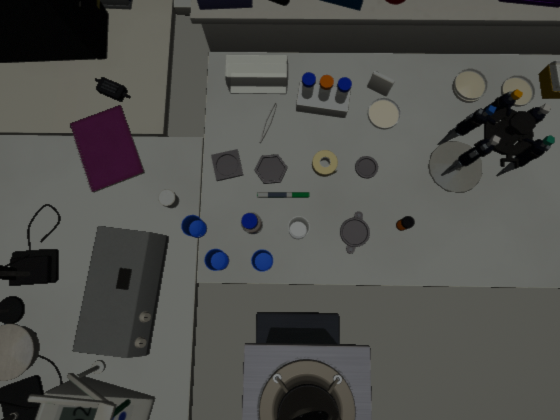

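View pics/side0.png

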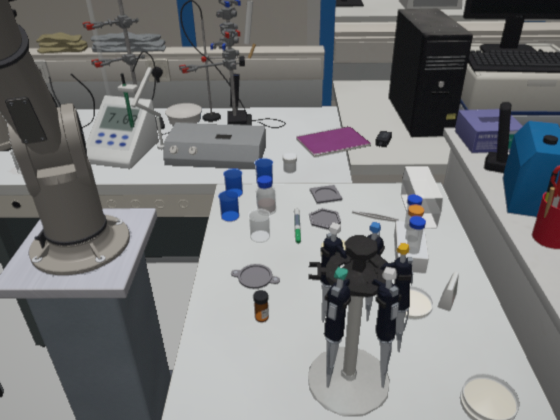

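View pics/topc.png

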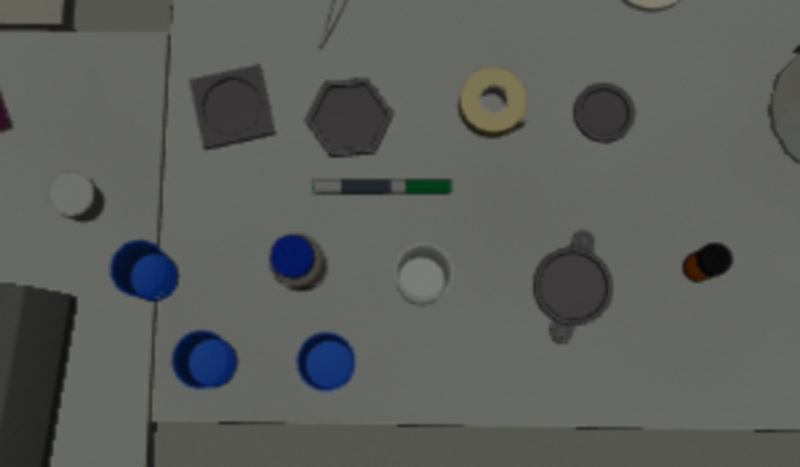

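View pics/sidec.png

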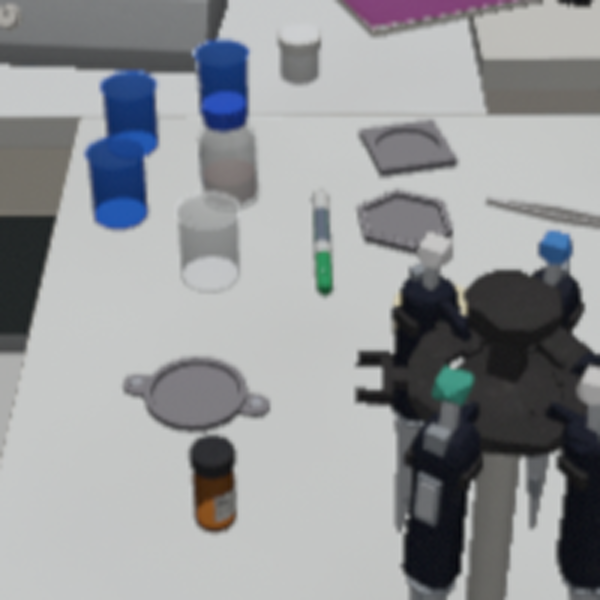

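The top view shows, besides the target clear beaker at (298,229), blue beakers at (195,227), (217,261) and (262,261), which are not meant. The tall bottle is at (251,223), the jar at (168,198) on the left bench part, and the small brown bottle at (405,223). The holders are square (228,165), hex (271,169), round (366,168) and eared (355,233), and the tape is at (325,163). In the side view the clear beaker is at (260,225).

I'll locate each one in both views by matching a projected silhouette to the mask.

```bash
cat > h.py <<'E'
from bench import get_obs, viewer, r
import cv2,numpy as np
from scipy.optimize import least_squares
from scipy.spatial.transform import Rotation as R
# profile: list of (z, radius)
V=dict(small_bottle_mid=[(0,.014),(.053,.014),(.053,.0155),(.066,.0155)],jar_mid=[(0,.02),(.034,.02),(.034,.022),(.05,.022)],
 tall_bottle_mid=[(0,.0255),(.08,.0255),(.08,.02),(.1,.02)],glass_beaker_mid=[(0,.024),(.061,.024),(.061,.027),(.068,.027)],
 round_holder_pocket=[(0,.031),(.009,.031)],square_holder_pocket=[(0,.041),(.009,.041)],hex_holder_pocket=[(0,.041),(.009,.041)],
 eared_holder_pocket=[(0,.039),(.009,.039)],tape_mid=[(0,.0345),(.025,.0345)])
def proj(p,X):
    X=np.atleast_2d(X);c=X@p["world_to_cam"][:3,:3].T+p["world_to_cam"][:3,3]
    f=210/np.tan(np.radians(p["fovy"]/2))
    return np.c_[p["cx"]+f*c[:,0]/-c[:,2],p["cy"]-f*c[:,1]/-c[:,2]]
t=np.linspace(0,2*np.pi,40)
def hullc(p,n,xy,z0=0):
    P=np.vstack([np.c_[xy[0]+q*np.cos(t),xy[1]+q*np.sin(t),0*t+z+z0] for z,q in V[n]])
    h=cv2.convexHull(proj(p,P).astype(np.float32));m=cv2.moments(h)
    return np.array([m["m10"]/m["m00"],m["m01"]/m["m00"]]),h[:,0]
def locate(p,n,px,z0=0):
    return least_squares(lambda s:hullc(p,n,s,z0)[0]-px,[.55,0]).x
def find(p,n,near=None,tr=None):
    """mask centroids -> [(score,px,xy)]"""
    o=[]
    for d in (tr or viewer.trace(p,n)):
        m=cv2.moments(d["pixels"].astype(np.uint8),True)
        if m["m00"]<5: continue
        c=np.array([m["m10"],m["m01"]])/m["m00"]
        if near is None or np.hypot(*(c-near))<15:o.append((d["score"],c,np.array(d["rect"])))
    return o
E
python3 - <<'E'
from h import *
T=dict(zip(V,[(405,223),(168,198),(251,223),(298,229),(366,168),(228,165),(271,169),(355,233),(325,163)]))
S=dict(zip(V,[(261,306),(290,163),(265,195),(260,225),None,(325,194),(323,218),(255,276),None]))
for n,N in(("top",T),("side",S)):
    p=viewer.grab_frame(n)
    for k in V:
        if N[k] is None: continue
        for s,c,rc in find(p,k,N[k])[:1]:
            xy=locate(p,k,c);h=hullc(p,k,xy)[1]
            print(n,k,round(s,2),c.round(1),xy.round(4),"rect",rc.round(),"model",h.min(0).round(),h.max(0).round(),"reach %.3f"%np.hypot(*xy))
o=get_obs();print(R.from_rotvec(o["orientation"]).as_matrix().round(3))
E
```

```text
top small_bottle_mid 0.75 [404.9 222.9] [ 0.4586 -0.2501] rect [395. 212. 414. 230.] model [395. 215.] [414. 230.] reach 0.522
top jar_mid 0.82 [168.2 198.2] [0.5168 0.3625] rect [155. 190. 181. 205.] model [157. 188.] [179. 208.] reach 0.631
top tall_bottle_mid 0.93 [251.6 222.8] [0.4521 0.1407] rect [239. 212. 264. 237.] model [240. 211.] [263. 235.] reach 0.473
top glass_beaker_mid 0.73 [298.4 227.2] [0.4417 0.0223] rect [288. 218. 310. 238.] model [288. 216.] [309. 239.] reach 0.442
top round_holder_pocket 0.65 [366.2 166.6] [ 0.6167 -0.1625] rect [355. 155. 376. 181.] model [354. 155.] [378. 178.] reach 0.638
top square_holder_pocket 0.59 [226.6 164.7] [0.6173 0.2171] rect [214. 151. 243. 180.] model [211. 150.] [242. 180.] reach 0.654
top hex_holder_pocket 0.62 [270.5 168.6] [0.6078 0.0971] rect [253. 156. 290. 185.] model [255. 154.] [286. 184.] reach 0.616
top eared_holder_pocket 0.75 [354.6 231.8] [ 0.4382 -0.1275] rect [340. 211. 372. 253.] model [339. 217.] [370. 247.] reach 0.456
top tape_mid 0.81 [324.4 162.8] [ 0.6232 -0.0481] rect [314. 151. 338. 180.] model [311. 149.
[... 282 characters left out ...]
ottle_mid 0.85 [265.7 194.6] [0.4509 0.1506] rect [254. 175. 278. 212.] model [256. 174.] [276. 215.] reach 0.475
side glass_beaker_mid 0.78 [259.7 225.7] [0.4407 0.0255] rect [249. 206. 268. 243.] model [248. 209.] [270. 243.] reach 0.441
side square_holder_pocket 0.87 [324.8 194.2] [0.6134 0.2211] rect [310. 188. 342. 203.] model [310. 185.] [339. 203.] reach 0.652
side hex_holder_pocket 0.62 [324.  218.5] [0.6044 0.102 ] rect [308. 208. 341. 230.] model [308. 208.] [340. 229.] reach 0.613
side eared_holder_pocket 0.96 [255.1 276.5] [ 0.4367 -0.1241] rect [228. 264. 282. 288.] model [238. 263.] [272. 290.] reach 0.454
[[ 0.964  0.265  0.   ]
 [ 0.265 -0.964 -0.   ]
 [ 0.     0.    -1.   ]]
```

```bash
python3 - <<'E'
from h import *
T=dict(round_holder_pocket=(366,168),square_holder_pocket=(228,165),hex_holder_pocket=(271,169),eared_holder_pocket=(355,233),tape_mid=(325,163))
S=dict(round_holder_pocket=None,square_holder_pocket=(325,194),hex_holder_pocket=(323,218),eared_holder_pocket=(255,276),tape_mid=None)
for n,N in(("top",T),("side",S)):
    p=viewer.grab_frame(n);im=p["pixels"].astype(int);g=im.sum(2)/3
    bgc=np.median(im[200:210,330:350].reshape(-1,3) if n=="top" else im[300:310,220:240].reshape(-1,3),axis=0)
    for k,c in N.items():
        if c is None: continue
        d=np.abs(im-bgc).sum(2)>40
        w=24 if n=="top" else 30
        m=np.zeros(d.shape,np.uint8);m[c[1]-w:c[1]+w,c[0]-w:c[0]+w]=d[c[1]-w:c[1]+w,c[0]-w:c[0]+w]
        _,lab,st,ce=cv2.connectedComponentsWithStats(m)
        i=lab[c[1],c[0]] or 1+np.argmax(st[1:,4])
        print(n,k,bgc,st[i],ce[i].round(1),locate(p,k,ce[i]).round(4))
E
```

```text
top round_holder_pocket [ 99. 101.  96.] [355 156  24  23 426] [366.1 166.8] [ 0.616  -0.1621]
top square_holder_pocket [ 99. 101.  96.] [211 149  33  33 777] [226.8 164.8] [0.6172 0.2165]
top hex_holder_pocket [ 99. 101.  96.] [254 154  34  30 752] [270.6 168.7] [0.6077 0.0969]
top eared_holder_pocket [ 99. 101.  96.] [340 211  30  43 836] [354.4 232. ] [ 0.4378 -0.127 ]
top tape_mid [ 99. 101.  96.] [311 151  26  26 462] [324.2 163.4] [ 0.6214 -0.0478]
side square_holder_pocket [196. 198. 196.] [301 183  42  22 540] [324.9 193.4] [0.6141 0.2254]
side hex_holder_pocket [196. 198. 196.] [308 208  45  40 957] [329.4 227.7] [0.6158 0.0611]
side eared_holder_pocket [196. 198. 196.] [ 230  263   51   43 1145] [256.2 281. ] [ 0.44   -0.1391]
```

>>> {"name": "play_rows", "arguments": {
  "commands": [
    [[-1,0.3,-0.3,0,0.08],[-1,0.8,-0.6,0,0.171],[-1,0.9,-0.8,0,0.171],[-1,0.9,-0.9,0,0.171],[-1,0.9,-0.9,0,0.171],[-1,0.9,-0.9,0,0.171],[-1,0.9,-0.9,0,0.171],[-1,0.9,-0.9,0,0.171]]
  ],
  "grip_force": 30
}}

```text
clock: 2.67
tcp_pos: [0.307, -0.4268, 0.2317]
orientation: [-3.141, -0.009, -0.001]
contact_force: [-1.4, -0.7, -0.3]
grip_width: 0.0856
gripper_force: 0.0
```

>>> {"name": "play_rows", "arguments": {
  "commands": [
    [[-1,0.2,-0.2,0,0],[-1,0.4,-0.4,0.1,0],[-1,0.6,-0.6,0.2,0],[-1,0.75,-0.8,0.4,0],[-1,0.755,-0.9,0.5,0],[-1,0.755,-0.9,0.5,0],[-1,0.755,-0.9,0.5,0],[-1,0.755,-0.9,0.5,0],[-1,0.755,-0.9,0.5,0]]
  ]
}}

```text
clock: 3.42
tcp_pos: [0.4557, -0.251, 0.1311]
orientation: [3.141, -0.001, -0.002]
contact_force: [0.1, 0.3, 0.3]
grip_width: 0.0856
gripper_force: 0.0
```

```bash
python3 - <<'E'
from h import *
o=get_obs();print(o["tcp_pos"],R.from_rotvec(o["orientation"]).as_matrix().round(3))
p=viewer.grab_frame("side")
print(proj(p,o["tcp_pos"]))
cv2.imwrite("pics/s1.png",cv2.resize(p["pixels"][150:350,170:370,::-1],(600,600),interpolation=cv2.INTER_CUBIC))
E
```

```text
[ 0.45567647 -0.25098587  0.1310787 ] [[ 1.    -0.    -0.001]
 [-0.    -1.    -0.001]
 [-0.001  0.001 -1.   ]]
[[258.32707782 270.55263656]]
```

View pics/s1.png

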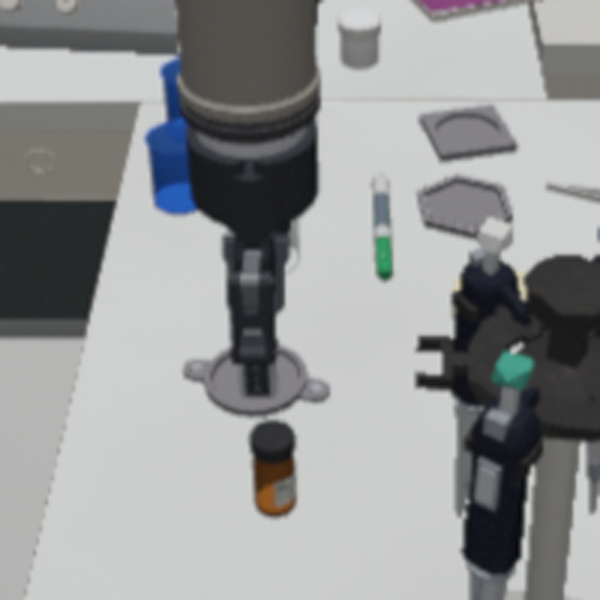

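>>> {"name": "play_rows", "arguments": {
  "commands": [
    [[-1,0.015,0,0.15,0],[-1,0.015,0,0.35,0],[-1,0.015,0,0.5,0],[-1,0.015,0,0.57,0],[-1,0.015,0,0.57,0],[1,0.015,0,0.57,0],[1,0.015,0,0.57,0],[1,0.015,0,0.57,0],[1,0.015,0,0.57,0],[1,0.015,0,0.57,0],[1,0.015,0,0.57,0],[1,0.015,0,0.57,0]]
  ]
}}

```text
clock: 4.47
tcp_pos: [0.4599, -0.2496, 0.0185]
orientation: [3.141, 0.001, 0.003]
contact_force: [-1.3, 0.8, 7.6]
grip_width: 0.029
gripper_force: 28.5
```

```bash
python3 - <<'E'
from h import *
o=get_obs();print(o["tcp_pos"],o["grip_width"],o["contact_force"],o["gripper_force"])
p=viewer.grab_frame("side")
cv2.imwrite("pics/s2.png",cv2.resize(p["pixels"][200:350,200:350,::-1],(600,600),interpolation=cv2.INTER_CUBIC))
E
```

```text
[ 0.45990861 -0.24964572  0.01845558] 0.029019722587821126 [-1.30176529  0.75889155  7.58779749] 28.54306115215877
```

View pics/s2.png

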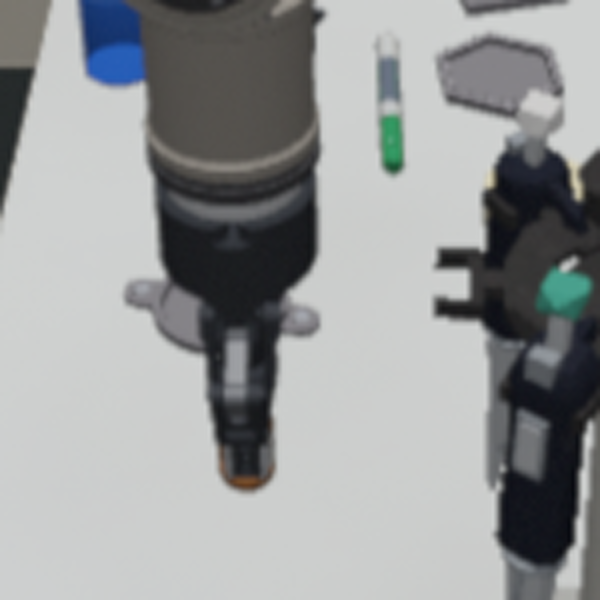

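The small bottle is held with the fingers central on it (crop column 245 against the base at 247), at an opening of 29 mm.

>>> {"name": "play_rows", "arguments": {
  "commands": [
    [[1,0,0,-0.1,0],[1,0,0,-0.25,0],[1,0.15,-0.08,-0.3,0],[1,0.3,-0.16,-0.3,0],[1,0.45,-0.25,-0.3,0],[1,0.6,-0.34,-0.3,0],[1,0.72,-0.4,-0.3,0],[1,0.79,-0.443,-0.3,0],[1,0.79,-0.443,-0.3,0],[1,0.79,-0.443,-0.3,0],[1,0.79,-0.443,-0.3,0]]
  ]
}}

```text
clock: 5.43
tcp_pos: [0.6158, -0.1617, 0.077]
orientation: [3.141, -0.001, -0.002]
contact_force: [0.2, -0.2, -0.2]
grip_width: 0.0288
gripper_force: 30.0
```

```bash
python3 - <<'E'
from h import *
o=get_obs();print(o["tcp_pos"],o["grip_width"],o["contact_force"],o["gripper_force"])
p=viewer.grab_frame("top");q=viewer.grab_frame("side")
a=cv2.resize(p["pixels"][110:230,290:430,::-1],(700,600),interpolation=cv2.INTER_CUBIC)[:,150:550]
b=cv2.resize(q["pixels"][150:300,280:380,::-1],(400,600),interpolation=cv2.INTER_CUBIC)
cv2.imwrite("pics/s3.png",np.hstack([a,b]))
E
```

```text
[ 0.61577531 -0.16166143  0.0770385 ] 0.028771060067738868 [ 0.15996312 -0.19384279 -0.22866816] 29.986374558066018
```

View pics/s3.png

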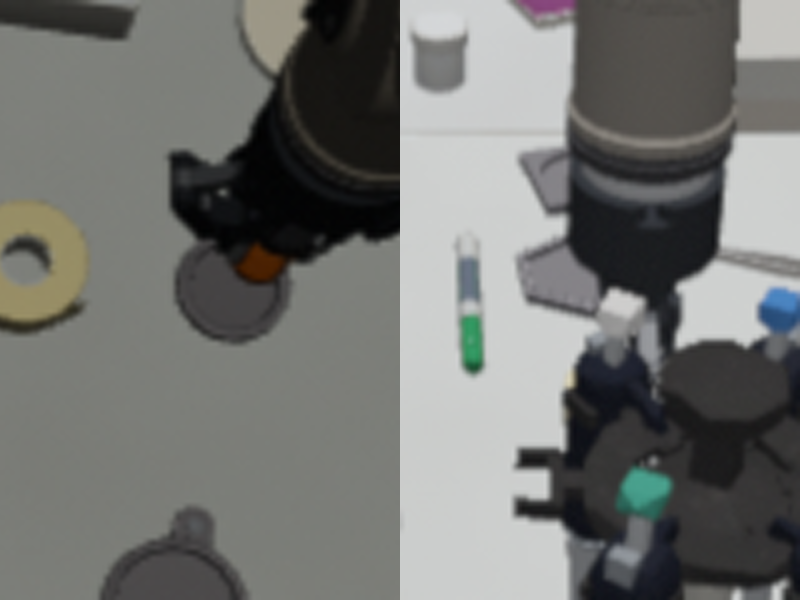

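The bottle is held over the plain round holder: its foot shows at about top-picture pixel (372,162), as predicted for that height. Next I lower and release it.

>>> {"name": "play_rows", "arguments": {
  "commands": [
    [[1,0.008,0,0.1,0],[1,0.008,0,0.2,0],[1,0.008,0,0.25,0],[1,0.008,0,0.27,0],[1,0.008,0,0.27,0],[1,0.008,0,0.27,0],[0.3,0.008,0,0.27,0],[0,0.008,0,0.27,0],[-0.2,0.008,0,0.27,0],[-0.2,0.008,0,0.27,0],[-0.2,0.008,0,0.27,0]]
  ]
}}

```text
clock: 6.45
tcp_pos: [0.6188, -0.1608, 0.0237]
orientation: [3.141, 0.0, 0.001]
contact_force: [-1.0, -0.4, -0.4]
grip_width: 0.0513
gripper_force: 0.0
```

>>> {"name": "play_rows", "arguments": {
  "commands": [
    [[-0.2,0,0,-0.1,0],[-0.2,0,0,-0.25,0],[-0.4,0,0,-0.45,0],[-1,-0.2,-0.2,-0.6,0],[-1,-0.4,-0.4,-0.7,0],[-1,-0.6,-0.6,-0.7,0],[-1,-0.8,-0.7,-0.7,0],[-1,-0.85,-0.9,-0.6,0],[-1,-0.85,-0.93,-0.6,0],[-1,-0.85,-0.93,-0.6,0],[-1,-0.85,-0.93,-0.6,0],[-1,-0.85,-0.93,-0.6,0]]
  ]
}}

```text
clock: 7.45
tcp_pos: [0.4486, 0.0256, 0.1437]
orientation: [3.141, 0.003, 0.001]
contact_force: [-0.1, 1.1, -0.1]
grip_width: 0.0855
gripper_force: 0.0
```

```bash
python3 - <<'E'
from h import *
o=get_obs();print(o["tcp_pos"],o["grip_width"],o["contact_force"])
p=viewer.grab_frame("top")
for k,z in(("small_bottle_mid",.003),("tape_mid",0)):
  for s,c,rc in find(p,k): print(k,s,c.round(1),rc.round(),locate(p,k,c,z).round(4))
a=cv2.resize(p["pixels"][130:250,230:390,::-1],(800,600),interpolation=cv2.INTER_CUBIC)
cv2.imwrite("pics/s4.png",a)
E
```

```text
[0.44859602 0.02558595 0.1436576 ] 0.08545190349128068 [-0.06372273  1.06794308 -0.07246519]
small_bottle_mid 0.55 [369.1 162. ] [361. 149. 377. 171.] [ 0.6181 -0.1623]
```

View pics/s4.png

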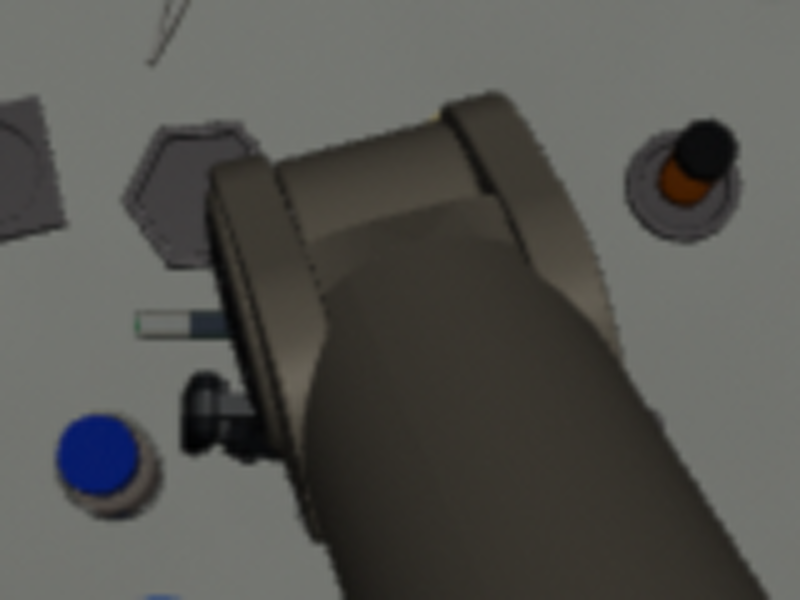

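The small bottle stands in the plain round holder's pocket, with its body at about top pixel (367,166). Next is the clear beaker.

>>> {"name": "play_rows", "arguments": {
  "commands": [
    [[-1,-0.026,0.005,0.15,0],[-1,-0.026,0.005,0.3,0],[-1,-0.026,0.005,0.45,0],[-1,-0.026,0.005,0.56,0],[-1,-0.026,0.005,0.61,0],[1,-0.026,0.005,0.61,0],[1,-0.026,0.005,0.61,0],[1,-0.026,0.005,0.61,0],[1,-0.026,0.005,0.61,0],[1,-0.026,0.005,0.61,0],[1,-0.026,0.005,0.61,0],[1,-0.026,0.005,0.61,0]]
  ],
  "grip_force": 25
}}

```text
clock: 8.6
tcp_pos: [0.4445, 0.0242, 0.0224]
orientation: [-3.141, 0.0, -0.004]
contact_force: [0.0, -0.7, 7.6]
grip_width: 0.0488
gripper_force: 24.9
```

```bash
python3 - <<'E'
from h import *
o=get_obs();print(o["tcp_pos"],o["grip_width"],o["contact_force"],o["gripper_force"])
p=viewer.grab_frame("side")
for s,c,rc in find(p,"glass_beaker_mid",(260,225)): print(s,c,rc.round())
cv2.imwrite("pics/s5.png",cv2.resize(p["pixels"][170:270,200:300,::-1],(600,600),interpolation=cv2.INTER_CUBIC))
E
```

```text
[0.44448265 0.02422454 0.0223563 ] 0.048844384440141296 [ 0.01421266 -0.72293519  7.56889853] 24.92841087155739
0.62 [258.98679868 229.44884488] [247. 212. 268. 242.]
```

View pics/s5.png

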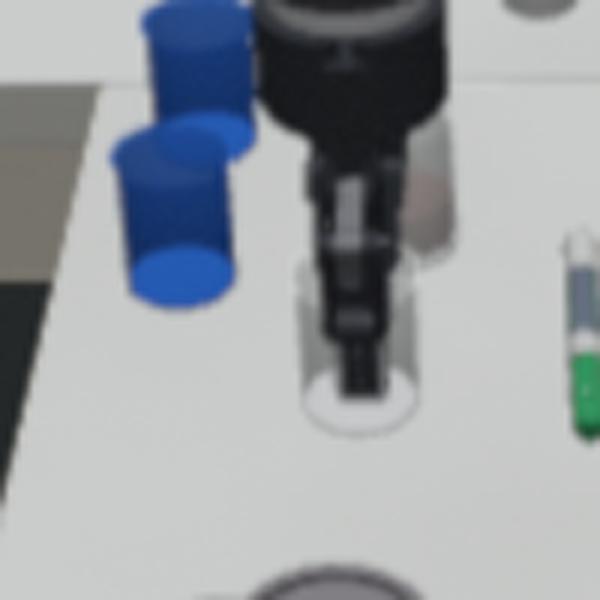

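The clear beaker is gripped (48.8 mm opening), with the finger central at crop (360,390) over the beaker foot at (360,400).

>>> {"name": "play_rows", "arguments": {
  "commands": [
    [[1,0,0,-0.1,0],[1,0,0.04,-0.22,0],[1,-0.01,0.16,-0.25,0],[1,-0.01,0.3,-0.25,0],[1,-0.022,0.45,-0.25,0],[1,-0.022,0.6,-0.25,0],[1,-0.022,0.7,-0.25,0],[1,-0.022,0.75,-0.25,0],[1,-0.022,0.75,-0.25,0],[1,-0.022,0.75,-0.25,0],[1,-0.022,0.75,-0.25,0]]
  ]
}}

```text
clock: 9.62
tcp_pos: [0.4391, -0.1242, 0.0713]
orientation: [-3.141, -0.003, -0.0]
contact_force: [0.8, -0.4, -0.7]
grip_width: 0.0483
gripper_force: 26.2
```

```bash
python3 - <<'E'
from h import *
o=get_obs();print(o["tcp_pos"],o["grip_width"],o["gripper_force"])
p=viewer.grab_frame("side")
print(proj(p,[[.4395,-.126,.003],[.44,-.126,.0545]]))
cv2.imwrite("pics/s6.png",cv2.resize(p["pixels"][210:310,205:305,::-1],(600,600),interpolation=cv2.INTER_CUBIC))
E
```

```text
[ 0.43911229 -0.1241501   0.07131624] 0.04834256556542775 26.215978135951445
[[256.34514667 277.18185344]
 [255.57998057 259.48352513]]
```

View pics/s6.png

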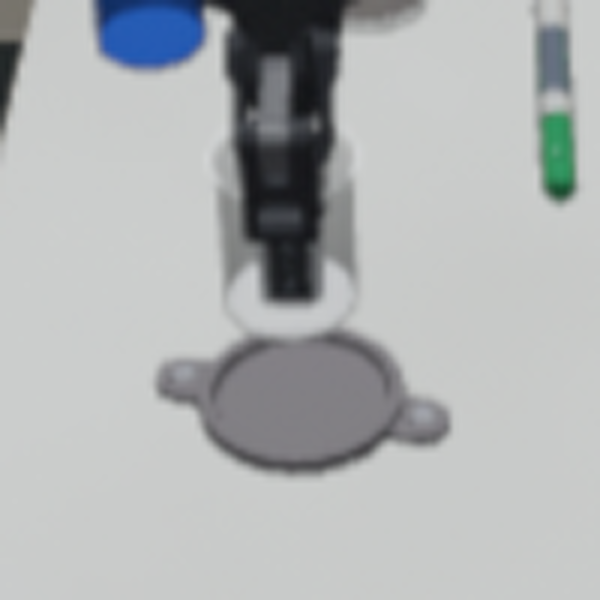

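The beaker foot (crop (292,298)) hangs about 2 mm short of the pocket centre in x (pocket at crop (302,397)), so I correct by +2 mm and lower it.

>>> {"name": "play_rows", "arguments": {
  "commands": [
    [[1,0.01,0,0.08,0],[1,0.01,0,0.16,0],[1,0.01,0,0.21,0],[1,0.01,0,0.226,0],[1,0.01,0,0.226,0],[1,0.01,0,0.226,0],[-0.1,0.01,0,0.226,0],[-0.3,0.01,0,0.226,0],[-0.6,0.01,0,0.226,0],[-1,0.01,0,0.226,0],[-1,0.01,0,0.226,0],[-1,0.01,0,0.226,0]]
  ]
}}

```text
clock: 10.67
tcp_pos: [0.441, -0.1259, 0.0262]
orientation: [3.141, -0.0, 0.0]
contact_force: [0.8, -0.7, -0.1]
grip_width: 0.0851
gripper_force: 0.0
```

>>> {"name": "play_rows", "arguments": {
  "commands": [
    [[-1,0,0,-0.1,0],[-1,0,0,-0.25,0],[-1,0,0,-0.4,0],[-1,0,-0.15,-0.55,0],[-1,0.05,-0.3,-0.65,0],[-1,0.05,-0.5,-0.75,0],[-1,0.05,-0.7,-0.75,0],[-1,0.05,-0.85,-0.75,0],[-1,0.05,-0.9,-0.75,0],[-1,0.05,-0.9,-0.75,0],[-1,0.05,-0.9,-0.75,0]]
  ]
}}

```text
clock: 11.58
tcp_pos: [0.4507, 0.0538, 0.1759]
orientation: [3.141, 0.002, -0.001]
contact_force: [-0.9, 0.5, -0.0]
grip_width: 0.0848
gripper_force: 0.0
```

```bash
python3 - <<'E'
from h import *
o=get_obs();print(o["tcp_pos"],o["grip_width"],o["gripper_force"])
for n in("top","side"):
  p=viewer.grab_frame(n)
  for k,z,xy in(("glass_beaker_mid",.003,(.4385,-.125)),("tall_bottle_mid",0,(.4515,.145))):
    for s,c,rc in find(p,k,hullc(p,k,xy,z)[0]): h=hullc(p,k,locate(p,k,c,z),z)[1];print(n,k,s,rc.round(),locate(p,k,c,z).round(4),h.min(0).round(),h.max(0).round())
E
```

```text
[0.45067821 0.05375716 0.17587469] 0.08481430271661591 0.0
top glass_beaker_mid 0.52 [354. 220. 369. 239.] [ 0.4457 -0.1392] [350. 215.] [375. 238.]
top tall_bottle_mid 0.77 [239. 211. 262. 236.] [0.4508 0.1416] [240. 211.] [262. 235.]
side glass_beaker_mid 0.96 [240. 245. 263. 285.] [ 0.4359 -0.1232] [241. 245.] [266. 284.]
side tall_bottle_mid 0.91 [255. 176. 276. 215.] [0.4505 0.1419] [255. 176.] [275. 217.]
```

>>> {"name": "play_rows", "arguments": {
  "commands": [
    [[-1,0.01,-0.1,0,0],[-1,0.01,-0.25,0,0],[-1,0.01,-0.4,0,0],[-1,0.01,-0.44,0,0],[-1,0.01,-0.44,0.1,0],[-1,0.01,-0.44,0.25,0],[-1,0.01,-0.44,0.4,0],[-1,0.01,-0.44,0.52,0],[-1,0.01,-0.44,0.62,0],[-1,0.01,-0.44,0.655,0],[-1,0.01,-0.44,0.655,0],[-1,0.01,-0.44,0.655,0]]
  ],
  "grip_force": 35
}}

```text
clock: 12.88
tcp_pos: [0.4533, 0.1419, 0.0455]
orientation: [3.141, -0.001, 0.0]
contact_force: [0.6, 0.4, 0.1]
grip_width: 0.0852
gripper_force: 0.0
```

>>> {"name": "play_rows", "arguments": {
  "commands": [
    [[1,0,0,0,0],[1,0,0,0,0],[1,0,0,0,0],[1,0,0,0,0],[1,0,0,0,0],[1,0,0,0,0],[1,0,0,0,0],[1,0,0,0,0]]
  ]
}}

```text
clock: 13.55
tcp_pos: [0.4543, 0.1427, 0.0465]
orientation: [-3.141, -0.0, -0.005]
contact_force: [-0.3, -0.2, 6.0]
grip_width: 0.0492
gripper_force: 35.1
```

```bash
python3 - <<'E'
from h import *
o=get_obs();print(o["tcp_pos"],o["grip_width"],o["gripper_force"])
p=viewer.grab_frame("side")
cv2.imwrite("pics/s7.png",cv2.resize(p["pixels"][150:300,200:350,::-1],(600,600),interpolation=cv2.INTER_CUBIC))
E
```

```text
[0.45425027 0.14271336 0.04646322] 0.04919494941699789 35.11771709192544
```

View pics/s7.png

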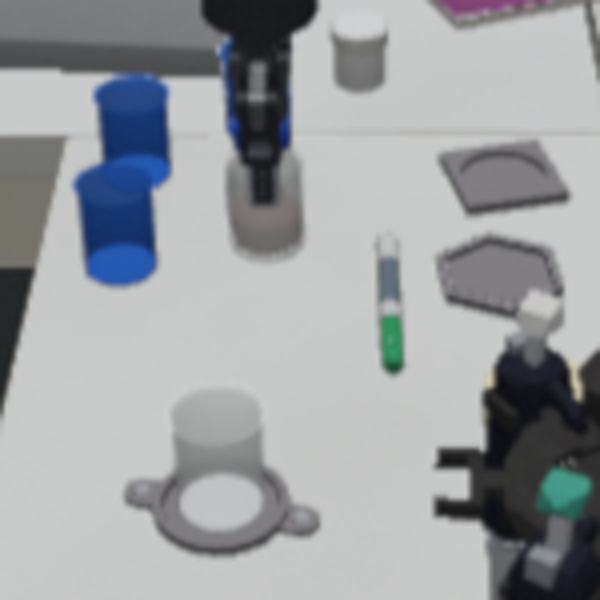

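The tall bottle is gripped centrally (crop (265,200)), and the beaker stands inside the eared pocket (crop (220,500)). Now to the hex holder.

>>> {"name": "play_rows", "arguments": {
  "commands": [
    [[1,0,0,-0.08,0],[1,0,0,-0.2,0],[1,0.08,0.03,-0.3,0],[1,0.2,0.06,-0.3,0],[1,0.34,0.1,-0.3,0],[1,0.48,0.14,-0.3,0],[1,0.6,0.18,-0.3,0],[1,0.7,0.21,-0.3,0],[1,0.76,0.22,-0.3,0],[1,0.77,0.222,-0.3,0],[1,0.77,0.222,-0.3,0],[1,0.77,0.222,-0.3,0]]
  ]
}}

```text
clock: 14.6
tcp_pos: [0.6057, 0.0982, 0.1049]
orientation: [-3.142, -0.001, 0.002]
contact_force: [0.0, -0.1, -2.2]
grip_width: 0.049
gripper_force: 37.3
```

```bash
python3 - <<'E'
from h import *
o=get_obs();print(o["tcp_pos"],o["grip_width"],o["gripper_force"])
p=viewer.grab_frame("side");q=viewer.grab_frame("top")
print(proj(p,[[.609,.098,.003],[.609,.098,.06]]),proj(q,[[.609,.098,.003],[.609,.098,.06]]))
a=cv2.resize(p["pixels"][150:250,280:380,::-1],(400,400),interpolation=cv2.INTER_CUBIC)
b=cv2.resize(q["pixels"][120:220,220:320,::-1],(400,400),interpolation=cv2.INTER_CUBIC)
cv2.imwrite("pics/s8.png",np.hstack([a,b]))
E
```

```text
[0.60566914 0.09822432 0.1049466 ] 0.0489904241434223 37.33559169340879
[[325.77628169 219.59102838]
 [326.56339292 201.34982037]] [[270.2496414  168.32037295]
 [269.52273675 162.17259738]]
```

View pics/s8.png

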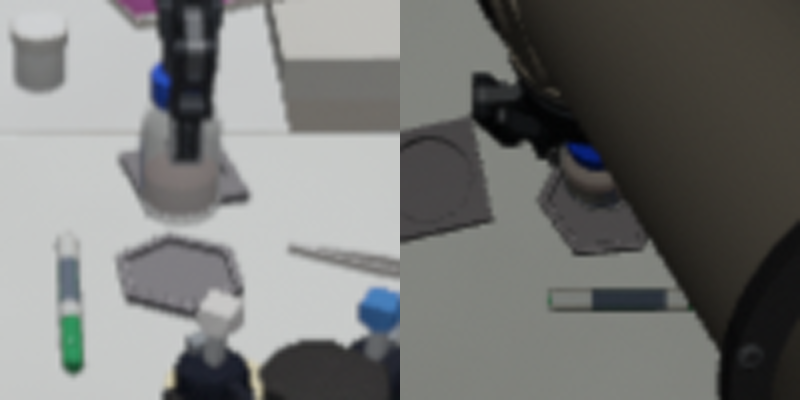

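The side view shows the bottle about 3 mm short of the hex centre in x (foot column 324.4 where 325.8 would be centred). I correct for that and lower.

>>> {"name": "play_rows", "arguments": {
  "commands": [
    [[1,0.015,-0.003,0.06,0],[1,0.015,-0.003,0.14,0],[1,0.015,-0.003,0.21,0],[1,0.015,-0.003,0.255,0],[1,0.015,-0.003,0.27,0],[1,0.015,-0.003,0.272,0],[1,0.015,-0.003,0.272,0],[0.2,0.015,-0.003,0.272,0],[-0.2,0.015,-0.003,0.272,0],[-0.6,0.015,-0.003,0.272,0],[-1,0.015,-0.003,0.272,0],[-1,0.015,-0.003,0.272,0]]
  ]
}}

```text
clock: 15.7
tcp_pos: [0.6102, 0.0984, 0.0511]
orientation: [-3.141, -0.0, -0.001]
contact_force: [-0.5, 0.0, 0.5]
grip_width: 0.084
gripper_force: 0.0
```

>>> {"name": "play_rows", "arguments": {
  "commands": [
    [[-1,0,0,0,0],[-1,0,0,-0.1,0],[-1,0,0,-0.25,0],[-1,0,0,-0.4,0],[-1,0,0,-0.55,0],[-1,0,-0.1,-0.6,0],[-1,0,-0.3,-0.6,0],[-1,0,-0.5,-0.6,0],[-1,-0.05,-0.7,-0.6,0],[-1,-0.2,-0.9,-0.6,0],[-1,-0.2,-0.95,-0.6,0],[-1,-0.2,-0.95,-0.6,0]]
  ]
}}

```text
clock: 16.7
tcp_pos: [0.5662, 0.2954, 0.1711]
orientation: [-3.138, -0.015, 0.002]
contact_force: [0.5, 0.1, 0.5]
grip_width: 0.0852
gripper_force: 0.0
```

```bash
python3 - <<'E'
from h import *
o=get_obs();print(o["tcp_pos"],o["grip_width"],o["contact_force"])
for n in("top","side"):
  p=viewer.grab_frame(n)
  for k,z,xy in(("tall_bottle_mid",.003,(.607,.098)),("jar_mid",0,(.515,.362))):
    for s,c,rc in find(p,k,hullc(p,k,xy,z)[0]): h=hullc(p,k,locate(p,k,c,z),z)[1];print(n,k,s,rc.round(),locate(p,k,c,z).round(4),h.min(0).round(),h.max(0).round())
  cv2.imwrite(f"pics/{n}9.png",p["pixels"][:,:,::-1])
a=cv2.resize(cv2.imread("pics/side9.png")[150:250,260:360],(400,400));b=cv2.resize(cv2.imread("pics/top9.png")[120:220,220:320],(400,400));cv2.imwrite("pics/s9.png",np.hstack([a,b]))
E
```

```text
[0.56622849 0.29544158 0.17112889] 0.08523943268426641 [0.46268397 0.1007195  0.45162289]
top tall_bottle_mid 0.94 [259. 149. 280. 177.] [0.609  0.0974] [259. 149.] [280. 177.]
side tall_bottle_mid 0.58 [316. 185. 336. 220.] [0.6066 0.0997] [315. 183.] [336. 225.]
side jar_mid 0.83 [286. 155. 297. 175.] [0.5145 0.3713] [282. 152.] [297. 173.]
```

View pics/s9.png

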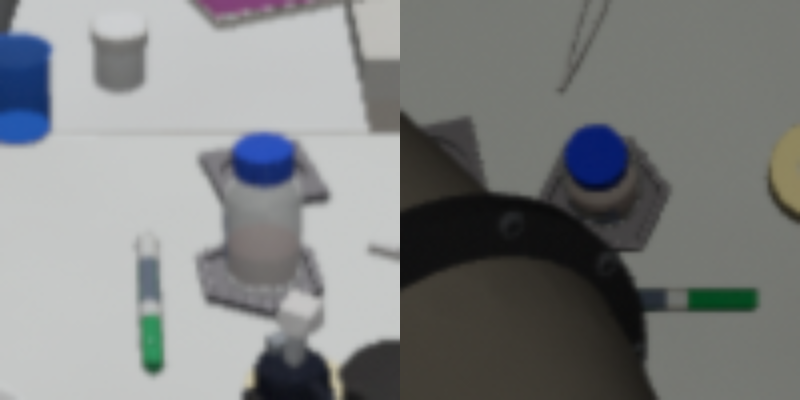

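The tall bottle stands in the hex pocket (top crop (595,175)). Next is the jar.

>>> {"name": "play_rows", "arguments": {
  "commands": [
    [[-1,-0.1,-0.1,0,0],[-1,-0.2,-0.2,0,0],[-1,-0.25,-0.3,0.1,0],[-1,-0.25,-0.338,0.25,0],[-1,-0.25,-0.338,0.4,0],[-1,-0.25,-0.338,0.4,0],[-1,-0.25,-0.338,0.4,0]]
  ],
  "grip_force": 30
}}

```text
clock: 17.58
tcp_pos: [0.5197, 0.354, 0.0895]
orientation: [3.139, -0.002, -0.004]
contact_force: [0.3, 0.3, 0.7]
grip_width: 0.0854
gripper_force: 0.0
```

```bash
python3 - <<'E'
from h import *
o=get_obs();print(o["tcp_pos"],o["orientation"])
for n in("top","side"):
  p=viewer.grab_frame(n)
  for s,c,rc in find(p,"jar_mid",hullc(p,"jar_mid",(.515,.362),0)[0]): print(n,s,rc.round(),locate(p,"jar_mid",c).round(4))
  if n=="side": print(proj(p,[o["tcp_pos"]]),hullc(p,"jar_mid",(.515,.362))[0]); cv2.imwrite("pics/s10.png",cv2.resize(p["pixels"][120:200,240:340,::-1],(750,600),interpolation=cv2.INTER_CUBIC))
E
```

```text
[0.51970937 0.35400011 0.08952638] [ 3.13879786e+00 -2.35200046e-03 -4.19829164e-03]
side 0.74 [283. 154. 297. 175.] [0.5129 0.3677]
[[291.34027172 145.79967437]] [289.85092884 163.39339461]
```

View pics/s10.png

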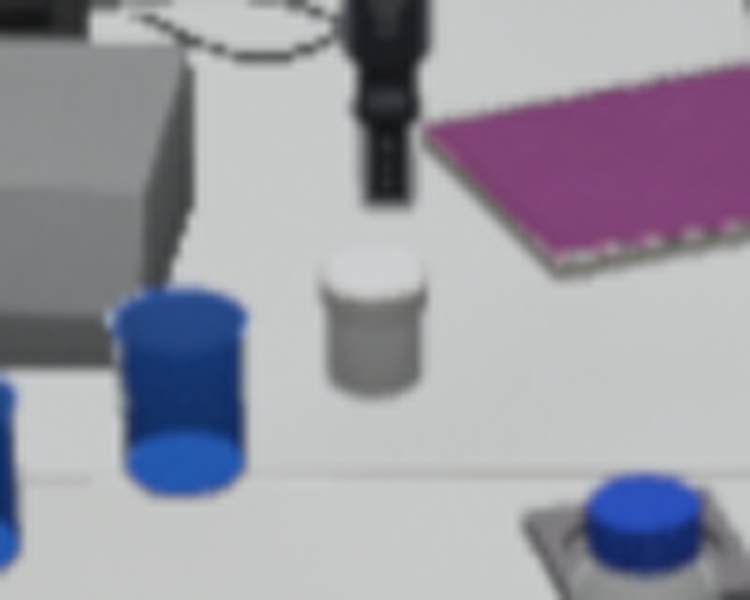

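The finger sits at crop column 387 against the jar at 374, so I need about −5 mm in x and +9 mm in y before descending.

>>> {"name": "play_rows", "arguments": {
  "commands": [
    [[-1,-0.022,-0.045,0,0],[-1,-0.022,-0.045,0.05,0],[-1,-0.022,-0.045,0.15,0],[-1,-0.022,-0.045,0.25,0],[-1,-0.022,-0.045,0.32,0],[-1,-0.022,-0.045,0.345,0],[-1,-0.022,-0.045,0.345,0],[-1,-0.022,-0.045,0.345,0]]
  ]
}}

```text
clock: 18.45
tcp_pos: [0.5156, 0.3654, 0.0219]
orientation: [-3.141, -0.001, -0.0]
contact_force: [0.1, -0.5, 0.2]
grip_width: 0.0858
gripper_force: 0.0
```

>>> {"name": "play_rows", "arguments": {
  "commands": [
    [[1,0,0,0,0],[1,0,0,0,0],[1,0,0,0,0],[1,0,0,0,0],[1,0,0,0,0],[1,0,0,0,0],[1,0,0,0,0],[1,0,0,0,0],[1,0,0,0,0]]
  ]
}}

```text
clock: 19.2
tcp_pos: [0.516, 0.3653, 0.0227]
orientation: [-3.141, 0.0, -0.002]
contact_force: [-1.6, -0.7, 6.6]
grip_width: 0.0434
gripper_force: 30.2
```

```bash
python3 - <<'E'
from h import *
o=get_obs();print(o["tcp_pos"],o["grip_width"],o["gripper_force"])
p=viewer.grab_frame("side")
cv2.imwrite("pics/s11.png",cv2.resize(p["pixels"][120:200,240:340,::-1],(750,600),interpolation=cv2.INTER_CUBIC))
E
```

```text
[0.51600496 0.36530857 0.02267273] 0.0433955544647967 30.166062712669373
```

View pics/s11.png

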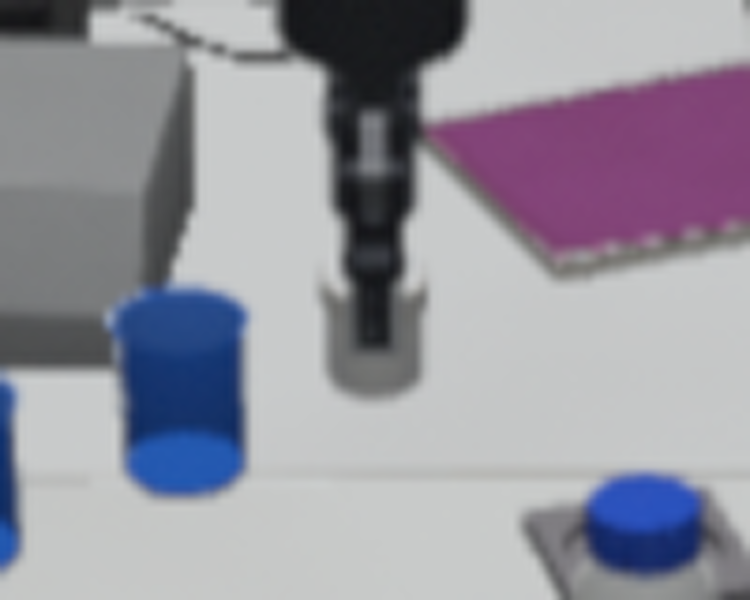

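The jar is gripped centrally on its cap (43.4 mm, crop (373,310)). Now to the square holder.

>>> {"name": "play_rows", "arguments": {
  "commands": [
    [[1,0,0,-0.1,0],[1,0,0,-0.25,0],[1,0.08,0.1,-0.3,0],[1,0.16,0.22,-0.3,0],[1,0.25,0.35,-0.3,0],[1,0.34,0.48,-0.3,0],[1,0.43,0.6,-0.3,0],[1,0.5,0.7,-0.3,0],[1,0.51,0.731,-0.3,0],[1,0.51,0.731,-0.3,0],[1,0.51,0.731,-0.3,0],[1,0.51,0.731,-0.3,0]]
  ]
}}

```text
clock: 20.25
tcp_pos: [0.6163, 0.221, 0.0817]
orientation: [-3.14, -0.004, 0.001]
contact_force: [0.0, -0.1, -0.2]
grip_width: 0.0433
gripper_force: 30.8
```

```bash
python3 - <<'E'
from h import *
o=get_obs();print(o["tcp_pos"],o["grip_width"],o["gripper_force"])
p=viewer.grab_frame("side")
b=o["tcp_pos"]-[.0025,0.001,.0227]
print("foot expected",proj(p,[b]),"holder",proj(p,[[.6155,.2175,.003]]),hullc(p,"jar_mid",b[:2],b[2])[0])
for s,c,rc in find(p,"jar_mid"): print(s,c,rc.round(),locate(p,"jar_mid",c,b[2]).round(4))
cv2.imwrite("pics/s12.png",cv2.resize(p["pixels"][140:220,270:370,::-1],(750,600),interpolation=cv2.INTER_CUBIC))
E
```

```text
[0.61625285 0.22099588 0.08169449] 0.04325030824377832 30.758543014526367
foot expected [[325.56855998 177.54476214]] holder [[325.54523202 195.17152135]] [325.91722455 169.23789022]
0.52 [325.5483871  171.60215054] [320. 161. 333. 183.] [0.612 0.207]
```

View pics/s12.png

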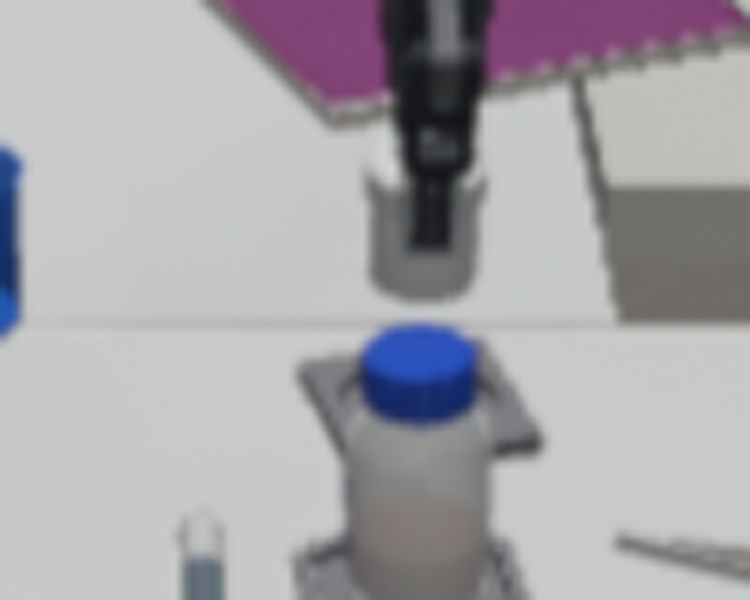

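The jar foot (crop column 422) is in line with the square holder (centre column about 419), so I lower it.

>>> {"name": "play_rows", "arguments": {
  "commands": [
    [[1,0,0.008,0.08,0],[1,0,0.008,0.16,0],[1,0,0.008,0.23,0],[1,0,0.008,0.265,0],[1,0,0.008,0.275,0],[1,0,0.008,0.275,0],[1,0,0.008,0.275,0],[0.1,0,0.008,0.275,0],[-0.3,0,0.008,0.275,0],[-0.7,0,0.008,0.275,0],[-1,0,0.008,0.275,0],[-1,0,0.008,0.275,0]]
  ]
}}

```text
clock: 21.35
tcp_pos: [0.6176, 0.2173, 0.0269]
orientation: [-3.141, -0.0, -0.0]
contact_force: [0.0, 1.0, 0.5]
grip_width: 0.0852
gripper_force: 0.0
```

>>> {"name": "play_rows", "arguments": {
  "commands": [
    [[-1,0,0,0,0],[-1,0,0,-0.1,0],[-1,0,0,-0.25,0],[-1,0,0,-0.4,0],[-1,0,0,-0.6,0],[-1,0,0,-0.8,0],[-1,-0.1,-0.2,-0.9,0],[-1,-0.2,-0.4,-0.9,0],[-1,-0.3,-0.6,-0.9,0],[-1,-0.3,-0.8,-0.9,0],[-1,-0.3,-0.8,-0.9,0],[-1,-0.3,-0.8,-0.9,0]]
  ]
}}

```text
clock: 22.35
tcp_pos: [0.5546, 0.3828, 0.207]
orientation: [-3.138, -0.012, 0.001]
contact_force: [-0.0, -0.3, 0.1]
grip_width: 0.0854
gripper_force: 0.0
```

```bash
python3 - <<'E'
from h import *
o=get_obs();print(o["tcp_pos"],o["contact_force"])
E_=dict(small_bottle_mid=(.616,-.161),jar_mid=(.616,.218),tall_bottle_mid=(.607,.098),glass_beaker_mid=(.4385,-.125),tape_mid=(.622,-.048))
for n in("top","side"):
  p=viewer.grab_frame(n)
  for k,xy in E_.items():
    z=0 if k=="tape_mid" else .003
    for s,c,rc in find(p,k,hullc(p,k,xy,z)[0])[:1]: l=locate(p,k,c,z);h=hullc(p,k,l,z)[1];print(n,k,round(s,2),rc.round(),l.round(4),h.min(0).round(),h.max(0).round())
  cv2.imwrite(f"pics/{n}13.png",p["pixels"][:,:,::-1])
cv2.imwrite("pics/f.png",np.hstack([cv2.resize(cv2.imread("pics/side13.png")[145:295,220:370],(400,400)),cv2.resize(cv2.imread("pics/top13.png")[120:260,200:390],(400,295)) if 0 else cv2.resize(cv2.imread("pics/top13.png")[110:270,210:370],(400,400))]))
E
```

```text
[0.55464674 0.382821   0.2069585 ] [-0.00049691 -0.31887478  0.09674587]
top small_bottle_mid 0.47 [358. 147. 375. 170.] [ 0.6162 -0.1611] [360. 154.] [377. 172.]
top jar_mid 0.71 [216. 152. 236. 168.] [0.6185 0.2147] [216. 151.] [235. 172.]
top tall_bottle_mid 0.57 [258. 151. 280. 179.] [0.6079 0.0965] [260. 150.] [280. 178.]
top glass_beaker_mid 0.61 [345. 219. 372. 243.] [ 0.439 -0.128] [345. 217.] [370. 241.]
top tape_mid 0.73 [312. 149. 334. 179.] [ 0.6226 -0.0478] [311. 149.] [338. 177.]
side tall_bottle_mid 0.86 [315. 183. 336. 223.] [0.6057 0.0973] [315. 183.] [336. 225.]
side glass_beaker_mid 0.69 [241. 246. 265. 287.] [ 0.4355 -0.1237] [241. 245.] [266. 284.]
```

View pics/f.png

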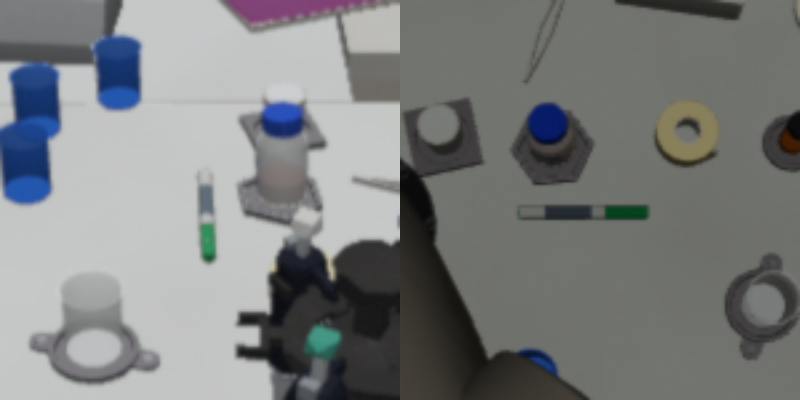

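In both views all four vessels stand upright in their pockets: jar at top crop (440,130), tall bottle (548,135), beaker (765,300), small bottle (790,135). The tape has not moved, so I hand in.

```bash
python3 -c "
from bench import r
print(r.hand_in())"
```

```text
the job is handed in; nothing more can be done
None
```

All four vessels were put in their holders and released, and the job is handed in at about 22 s; the last pictures show them upright, each measured within about 4 mm of its pocket centre, and the tape roll about where it lay (within 2 mm by the camera), but hand-in returned no verdict.

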